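# Catch the glass lid of a stone case and lower it shut

### The arm

A 6-joint arm with a two-finger parallel gripper is mounted at the origin on a cart in front of the work surface, level with it; the furniture and walls round the work are solid. World frame = base frame: x ahead of the robot, y to its left, z up, the work surface at z = 0. Lengths are in m, angles in rad, forces in N, time in s.
With the tool pointing down it reaches from about 0.325 to 0.775 m from the base axis. Payload 5.5 kg.
Tool frame: the origin (TCP) lies at the very end of the fingers, on their centre line; the grasp point (between the pads) lies 19 mm behind it; y points along the fingers, x is the direction in which the jaws open and shut, and the axes are right-handed (so a half turn about y gives the same grasp; the last joint's range is limited). The gripper opens to 85 mm and grips with 20 to 120 N. Pads are 22 mm wide; open, the fingers measure 114 mm over their backs; the gripper's body (76 mm by 85 mm) begins 54 mm behind the grasp point. The pads swing forward as they close: fully open they stand 13 mm farther back than shut.
Start: joints at [-1.321, 0.091, 1.231, -0, 1.82, -0.057], TCP at [0.181, -0.572, 0.231] pointing down, gripper open.
Joint ranges: [-2.87, 2.87], [-0.86, 2.18], [0.17, 2.46], [-1.51, 4.65], [0.06, 2.69], [-2.65, 2.65]. Speed limits (rad/s): [2.57, 2.57, 3.01, 3.14, 3.14, 3.14].

### API

Orientations are given as [roll, pitch, yaw] about the fixed x, y, z axes, in that order (R = Rz(yaw) Ry(pitch) Rx(roll)).
In Python, from bench import robot gives the robot as it stands. The module is installed in compiled form; this text tells all that it offers.
- The arm moves only by the shell command python3 -m handwheel 'ROWS' [FORCE]. ROWS is JSON, a list of rows, each a list of 3 entries, a list of its own where there are three numbers: the shift along the world's x, y, z in m, then the turn about the world's z in degrees, then the closure in counts, from 0 (fully open) to 255 (shut). In form: [[[tx, ty, tz], spin, jaw], ...]. A call has 1 to 10 rows; each row shifts and turns the commanded pose from where the row before left it; what a row does not reach is not made up. A row lasts 1/8 s, in which the tool goes at most 62.5 mm and 10.7 degrees, less where a joint would pass 70% of its speed; a pose out of reach is approached as far as the arm can. A call with a gripper value outside its range is refused whole. The fingers move at their own pace and stop on an object; FORCE is the grip in N (left out, the last holds). Time passes only in rows, so rows that do not move let the fingers close. It gives the time, the measured TCP pose, the force and the opening at its end, in the units of the state.
- robot.sense(): the state, without advancing time (a new reading comes with each control period).
- robot.grab_frame(name): name is "scene" or "side" or "wrist"; returns the picture (400x640x3 uint8, red, green, blue); there is no depth.
- robot.camera_model(name): a dict with "fx", "fy", "cx", "cy" (pixels), "distortion" ([k1, k2, p1, p2, k3] as OpenCV has them; the pictures are not rectified), "extrinsics" (4x4, takes a point from camera to world coordinates). Camera axes: x right, y down, z forward; pixel columns grow to the right and rows downward; lengths in m; the calibration is good to about 2 mm. A picture is of the moment at which its call begins: read the wrist's pose just before it. camera_model takes no time and is no camera call; for the wrist camera it gives the pose at the moment of the call.
- robot.job_done(): hands the job in, once; it reports no verdict.
The state is a dict: "t": time; "q": joint angles; "joint_velocities": joint speeds; "joint_efforts": joint torques, N m; "position": TCP position; "tool_rot": TCP orientation; "ft_force": force on the tool from outside, world axes, zero at the start; "ft_torque": the same for the moment, N m; "gripper_width": finger opening in m.
Only numpy, scipy, OpenCV 4.12 (cv2) and the standard library are available. Lean on these libraries where they do the work, as an engineer would, in place of code of your own. Each camera call takes 0.05 s, during which the arm holds its last target. There are 200 camera calls.

### The job

The glass lid of the stone case is propped open on the hinged brass stay inside it. With a fingertip push the stay back, away from you, until it gives way, catch the falling lid on the outside of your fingers, and lower it on them until it is fully shut, without letting it drop or clap onto the case; then take the hand away. Only push and support: do not grip the lid or the stay, do not raise the lid further open, and leave the loose things round the case where they are.

Things in the scene. Friction and masses are not known exactly. Their poses are not given: they have to be found in the camera images.
- stone_case: dark walnut stone case, fixed, 102 deep (x) x 190 wide (y) x 60 high, walls 7, open on top, trays of cabochons either side of a low middle partition. Origin: centre of its underside, on the bench. +x from the front (lip side, towards the robot) to the hinge side, +y left, z up. Outer face of the front wall x = -51, rim z = 59, lid's hinge line x = +48, z = 60, stay's pivot x = -37, y = 0, z = 50
- case_lid (a joint): angle of the glass lid in rad: 0 shut, grows as it opens (0.77 as propped at the start, free to 1.7). Walnut frame with two panes, 190 wide, 10 thick, 0.15 to 0.31 kg, with a wood bar 24 wide down its middle (y = 0). The hinge lies in the plane of its underside at the case's far side. Only the stay or a hand keeps it up: let go, it falls shut in about 0.3 s
- lid_lip (a point): middle of the lower front edge of the lid's lip, 120 from the hinge line. The lip is a board 110 wide, 8 thick at the middle of the lid's front; shut, it overhangs the front wall by 21, so fingers under it are not trapped, and this point is 60 above the bench. Axes of the lid: x from lip to hinge, y along the hinge, z out of the lid's top
- lid_hinge (a point): point of the lid's hinge line in the middle of the case's width, 60 above the bench; same axes as lid_lip
- stay (a joint): angle of the brass stay in rad: 0 folded flat into the case, pointing to the hinge side (+x); 1.13 raised against its forward stop, as at the start, still leaning to +x. A strut 65 long, 10 wide, whose top roller carries the lid's middle bar. Pushed back (towards +x and down) it raises the lid slightly (to 0.84 rad); past its dead centre at 0.72 it collapses and the lid falls
- stay_push (a point): point on the axis of the stay, 36 from its pivot, at a thicker brass pad (14 long, 10 x 10) where a fingertip can push; 1 to 2 N square to the stay is enough. Its x axis runs along the stay to the roller, y across
- bead_jar_3: glass jar of beads with a white screw lid, diameter 40, 64 high, loose, left of the case; origin: centre of its underside
- wax_lump: lump of beeswax 28 x 34 x 16, loose, beside the case; origin: centre of its underside
- rubber_block: black rubber bench block 60 x 60 x 22, loose, right of the case; origin: centre of its underside
- spool_3: thread spool, diameter 36, 36 high, loose, beside the case; origin: centre of its underside
- tweezers: steel tweezers 126 long, 9 high, loose, lying behind the case; origin: centre of its underside

How it is judged:
On the way, in this order (a step that is already met when the one before it is completed fails the run):
1. The stay has been pushed over and the lid, still well open, rests on the robot's fingers (value of joint stay below 0.6 rad and value of joint case_lid above 0.2 rad and contact force between any of the fingers, the arm and case_lid above 0.15 N), for 0.3 s.
2. The lid has come down nearly shut while it still rests on the fingers (value of joint stay below 0.6 rad and value of joint case_lid between 0.01 and 0.15 rad and contact force between any of the fingers, the arm and case_lid above 0.15 N), for 0.02 s.
At the end, for the whole second after the job is handed in: The lid is fully shut (within 0.02 rad) and at rest, the stay lies folded (under 0.15 rad), and the loose things round the case are within 20 mm of where they stood (value of joint case_lid below 0.02 rad and value of joint stay below 0.15 rad and velocity of joint case_lid between -0.05 and 0.05 rad/s and distance of each of bead_jar_3, wax_lump, rubber_block, spool_3, tweezers from where it was at the start of the episode below 0.02 m); the robot touches nothing.
It fails at once if the lid claps shut: it moves faster than 1.8 rad/s (about 0.2 m/s at the lip) within the last 0.15 rad before shut (value of joint case_lid below 0.15 rad and velocity of joint case_lid below -1.8 rad/s).
It fails at once if the lid is raised further open (beyond 1.0 rad) (value of joint case_lid above 1 rad).
It fails at once if the stay is gripped or forced (more than 18 N) (contact force between the fingers and stay above 18 N).
It fails at once if the lid is gripped, or pressed hard onto the case from above (more than 18 N near shut) (value of joint case_lid below 0.3 rad and contact force between the fingers and case_lid above 18 N).
It fails at once if a loose thing beside the case is knocked away or picked up (distance of any of bead_jar_3, wax_lump, rubber_block, spool_3, tweezers from where it was at the start of the episode above 0.04 m or height (world z) of any of bead_jar_3, wax_lump, rubber_block, spool_3, tweezers above 0.02 m).
It also fails if it takes over 48 s, if anything falls off the work surface, if the arm or the gripper's body presses on something with over 40 N, if the wrist force passes 120 N, or if a joint passes its speed limit or range.

## Working session

There is one attempt and no reset: what is moved stays moved. The work goes in short steps, Python scripts to look and compute and a shell command to move; the robot and the scene stay as the last step left them, time stands still between calls to the robot, and variables do not carry over. Pictures are saved under pics/ and viewed, about 8 in all and at most 12, crops included, and the job is handed in when it is done.

```bash
mkdir -p pics
python3 - <<'E'
from bench import robot
import cv2,numpy as np
for n in("scene","side"):
    im=robot.grab_frame(n); cv2.imwrite(f"pics/{n}0.png",im[:,:,::-1])
    m=robot.camera_model(n); print(n,m["fx"],m["cx"],m["distortion"],np.round(m["extrinsics"],3).tolist())
print(robot.sense())
E
```

```text
scene 388.70843851259843 317.3849462538693 [0.02610622 0.         0.         0.         0.        ] [[-0.649, -0.425, 0.631, 0.126], [-0.76, 0.349, -0.548, 0.577], [0.012, -0.835, -0.55, 0.552], [0.0, 0.0, 0.0, 1.0]]
side 450.6883047068035 320.9138769367755 [0.03079747 0.         0.         0.         0.        ] [[0.968, -0.106, 0.229, 0.46], [-0.252, -0.468, 0.847, -0.729], [0.018, -0.877, -0.48, 0.535], [0.0, 0.0, 0.0, 1.0]]
{'t': 0.1, 'q': array([-1.32069278e+00,  9.18065291e-02,  1.23174644e+00,  5.10073221e-06,
        1.81978712e+00, -5.67345541e-02]), 'joint_velocities': array([ 0.00088558, -0.00195856, -0.0029189 ,  0.00020101, -0.0003664 ,
       -0.00016219]), 'joint_efforts': array([ 3.17152662e-03, -4.60219967e+01, -4.19217360e+01, -5.49480819e-05,
        1.06079070e-02, -8.79501954e-06]), 'position': array([ 0.18114803, -0.57174872,  0.23026093]), 'tool_rot': array([-1.5706923 ,  0.00174434, -1.26395689]), 'ft_force': array([-0.01416631, -0.0489966 ,  0.4636947 ]), 'ft_torque': array([-0.00870587,  0.02259204,  0.00989719]), 'gripper_width': 0.08535303056422174}
```

View pics/scene0.png

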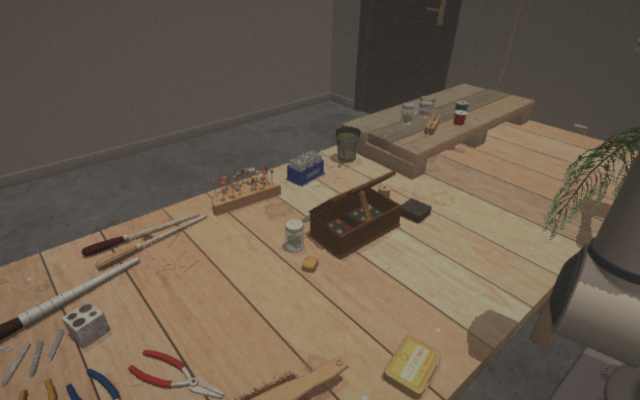

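View pics/side0.png

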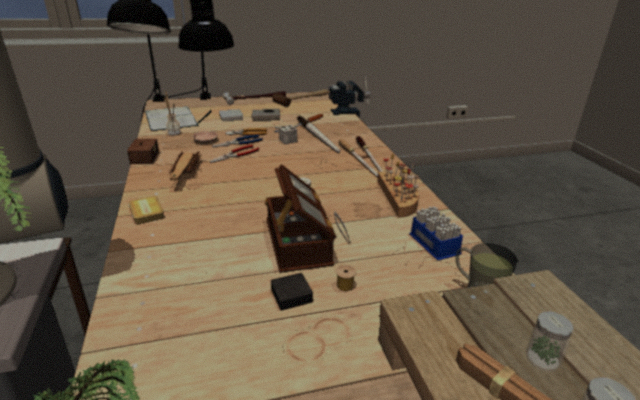

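The scene picture shows the case at about (355,215) px with its lid propped. The jar is at (294,235), the wax at (310,264), the block at (415,210) and the spool at (384,190). In the side picture the case is at (298,225). I'll zoom in on both.

Run:
```python
import cv2,numpy as np
a=cv2.imread("pics/scene0.png")[165:285,270:440]; b=cv2.imread("pics/side0.png")[155:310,250:370]
A=cv2.resize(a,None,fx=4.6,fy=4.6,interpolation=cv2.INTER_CUBIC); B=cv2.resize(b,None,fx=3.8,fy=3.8,interpolation=cv2.INTER_CUBIC)
cv2.imwrite("pics/sc.png",np.clip(A*1.6,0,255)); cv2.imwrite("pics/sd.png",np.clip(B*1.6,0,255))
```

```text
[ WARN:0@0.116] global loadsave.cpp:1063 imwrite_ Unsupported depth image for selected encoder is fallbacked to CV_8U.
```

View pics/sc.png

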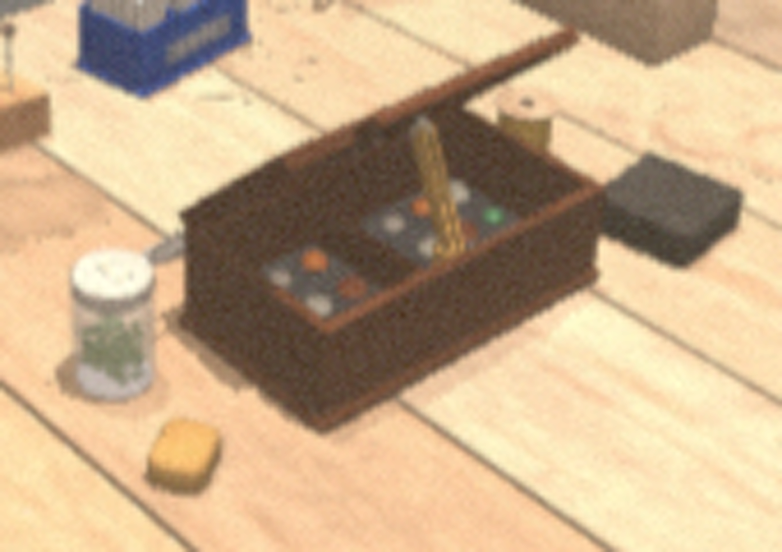

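View pics/sd.png

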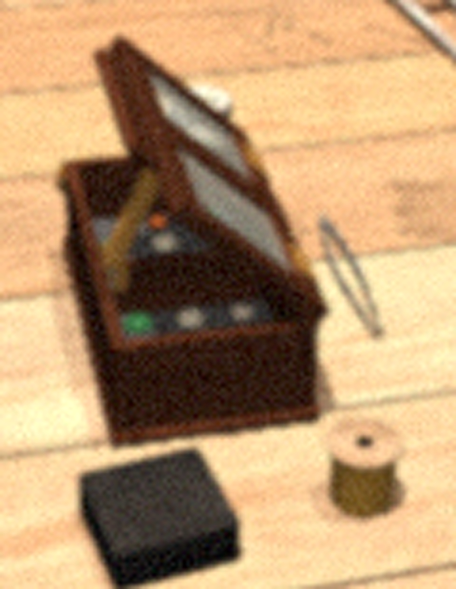

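```bash
cat > h.py <<'E'
from bench import robot
import cv2,numpy as np
from scipy.optimize import least_squares
def proj(n,P):
    m=robot.camera_model(n); T=np.linalg.inv(m["extrinsics"])
    K=np.array([[m["fx"],0,m["cx"]],[0,m["fy"],m["cy"]],[0,0,1]])
    return cv2.projectPoints(np.atleast_2d(np.array(P,float)),cv2.Rodrigues(T[:3,:3])[0],T[:3,3],K,np.array(m["distortion"]))[0][:,0]
def case2w(p,P):
    c,s=np.cos(p[2]),np.sin(p[2]);P=np.atleast_2d(P)/1000.
    return np.c_[p[0]+c*P[:,0]-s*P[:,1],p[1]+s*P[:,0]+c*P[:,1],P[:,2]]
E
python3 - <<'E'
from h import *
S=[[(-51,95,59),(325,328)],[(-51,95,0),(322,430)],[(-51,-95,59),(602,186)],[(-51,-95,0),(598,277)],[(51,95,59),(185,213)],[(-37,0,50),(450,250)],[(-9.3,0,109),(422,125)]]
D=[[(-51,-95,59),(110,345)],[(-51,95,59),(65,165)],[(-51,-95,0),(117,440)],[(51,-95,0),(318,415)],[(51,-95,59),(322,312)]]
PS=np.array([s[0] for s in S]);US=np.array([s[1] for s in S])/4.6+[270,165]
PD=np.array([s[0] for s in D]);UD=np.array([s[1] for s in D])/3.8+[250,155]
f=lambda p:np.r_[(proj("scene",case2w(p,PS))-US).ravel(),(proj("side",case2w(p,PD))-UD).ravel()]
r=least_squares(f,[.5,0,0],loss="soft_l1");print(r.x,np.round(f(r.x).reshape(-1,2),1).tolist())
def ground(n,u,z):
    return least_squares(lambda q:(proj(n,[q[0],q[1],z])-u).ravel(),[.5,0]).x
for k,u,z in(("jar",(113,385),0),("wax",(182,470),0.005),("block",(672,195),.022),("spool",(525,103),.036)):
    print(k,ground("scene",np.array(u)/4.6+[270,165],z))
E
```

```text
[ 0.61799149  0.03292463 -0.0166446 ] [[0.0, -0.2], [-0.6, -0.5], [0.7, -1.2], [-1.7, -0.4], [-0.7, 2.5], [0.1, 0.3], [-0.7, -0.4], [0.9, 0.3], [-1.1, -1.9], [-0.2, 1.2], [-0.6, 0.6], [-0.7, 2.3]]
jar [0.65364016 0.183491  ]
wax [0.58311067 0.19912965]
block [ 0.56657508 -0.12545955]
spool [ 0.66527595 -0.11819657]
```

```bash
python3 -m handwheel '[[[0.03,0.05,0.02],10,0],[[0.03,0.05,0.02],10,0],[[0.03,0.05,0.01],10,0],[[0.03,0.05,0.01],10,0],[[0.03,0.05,0.01],10,0],[[0.03,0.05,0],10,0],[[0.03,0.05,0],10,0],[[0.03,0.04,0],2,0],[[0.03,0.03,0],0,0],[[0,0,0],0,0]]'; python3 -m handwheel '[[[0.06,0,0],0,0],[[0.06,0,0],0,0],[[0.06,0,0],0,0],[[0.06,0,0],0,0],[[0.06,0,0],0,0],[[0.06,0,0],0,0],[[0.06,0,0],0,0],[[0,0,0],0,0]]'
```

```text
t: 1.35
position: [0.4523, -0.1499, 0.3003]
tool_rot: [-1.57, 0.001, -0.003]
ft_force: [-0.1, 0.0, -0.1]
gripper_width: 0.0857
t: 2.35
position: [0.811, -0.1438, 0.2653]
tool_rot: [-1.577, -0.037, -0.007]
ft_force: [-0.3, -0.6, -0.3]
gripper_width: 0.0854
```

```bash
python3 -m handwheel '[[[0.06,0,0.03],0,0],[[0.06,0,0.03],0,0],[[0.06,0,0.03],0,0],[[0,0,0],0,0]]'; python3 -m handwheel '[[[-0.06,0,0],0,0],[[-0.06,0,0],0,0],[[0,0,0],0,0]]'
```

```text
t: 2.85
position: [0.852, -0.1245, 0.2874]
tool_rot: [-1.598, -0.173, -0.005]
ft_force: [0.2, -0.5, 0.9]
gripper_width: 0.0854
t: 3.22
position: [0.762, -0.1259, 0.288]
tool_rot: [-1.597, -0.165, -0.007]
ft_force: [0.4, 0.6, 0.4]
gripper_width: 0.0854
```

Pushing against the reach limit leaves a forward tilt that persists. I'll use this to bring the fingers closer to horizontal so they fit under the lid.

```bash
python3 -m handwheel '[[[0.06,-0.01,0.01],0,255],[[0.06,-0.01,0.02],0,255],[[0.06,-0.01,0.02],0,255],[[0.06,-0.01,0.02],0,255],[[0.06,-0.01,0.02],0,255],[[0.06,-0.01,0.02],0,255],[[0.06,-0.01,0.02],0,255],[[0.06,-0.01,0.02],0,255]]' 20
```

```text
t: 4.22
position: [0.9551, -0.1582, 0.2804]
tool_rot: [-1.645, -0.441, 0.009]
ft_force: [-0.4, -0.4, -0.1]
gripper_width: -0.0001
```

```bash
python3 -m handwheel '[[[0.06,-0.01,0.03],0,255],[[0.06,-0.01,0.03],0,255],[[0.06,-0.01,0.03],0,255],[[0.06,-0.01,0.03],0,255],[[0.06,-0.01,0.03],0,255],[[0.06,-0.01,0.03],0,255],[[0.06,-0.01,0.03],0,255],[[0.06,-0.01,0.03],0,255]]'
```

```text
t: 5.22
position: [1.0586, -0.1761, 0.3277]
tool_rot: [-1.726, -0.777, 0.056]
ft_force: [-0.6, 0.1, 0.5]
gripper_width: 0.0001
```

```bash
python3 -m handwheel '[[[0.06,-0.01,0.03],0,255],[[0.06,-0.01,0.03],0,255],[[0.06,-0.01,0.03],0,255],[[0.06,-0.01,0.03],0,255],[[0.06,-0.01,0.03],0,255],[[0.06,-0.01,0.03],0,255],[[0.06,-0.01,0.03],0,255]]'
python3 - <<'E'
from h import *
from scipy.spatial.transform import Rotation as R
s=robot.sense();A=R.from_euler("xyz",s["tool_rot"]).as_matrix();print(np.round(A,3),s["q"])
E
```

```text
t: 6.1
position: [1.1283, -0.1881, 0.3731]
tool_rot: [-1.846, -1.046, 0.151]
ft_force: [-0.0, -0.1, -0.2]
gripper_width: -0.0001
[[ 0.496  0.864  0.088]
 [ 0.076 -0.143  0.987]
 [ 0.865 -0.483 -0.136]] [-0.20569871  0.9419207   0.16894774  0.04397239  0.96428138 -0.20137776]
```

```bash
python3 -m handwheel '[[[-0.06,0.02,-0.01],0,255],[[-0.06,0.02,-0.01],0,255],[[-0.06,0.02,-0.01],0,255],[[-0.06,0.02,-0.01],0,255],[[-0.06,0.02,-0.01],0,255],[[-0.06,0.02,-0.01],0,255],[[-0.06,0.02,-0.01],4,255],[[-0.06,0.02,-0.01],4.4,255],[[-0.06,0.02,-0.01],0,255],[[-0.06,0.02,-0.01],0,255]]'; python3 -m handwheel '[[[-0.05,0.01,-0.02],0,255],[[-0.03,0.01,-0.05],0,255],[[0,0.005,-0.05],0,255],[[0,0,0],0,255]]';python3 - <<'E'
from h import *
from scipy.spatial.transform import Rotation as R
s=robot.sense();A=R.from_euler("xyz",s["tool_rot"]).as_matrix();print(np.round(A,3),s["q"],s["position"])
a=robot.grab_frame("scene");b=robot.grab_frame("side");w=robot.grab_frame("wrist")
I=np.hstack([cv2.resize(a[60:300,240:480],(520,520)),cv2.resize(b[130:290,200:360],(280,280)).repeat(1,0) if 0 else cv2.resize(b[120:320,200:308],(280,520))])
cv2.imwrite("pics/p1.png",np.clip(I[:,:,::-1]*1.5,0,255).astype(np.uint8))
cv2.imwrite("pics/w1.png",w[:,:,::-1])
E
```

```text
t: 7.35
position: [0.5904, -0.0074, 0.2935]
tool_rot: [-1.851, -1.052, 0.301]
ft_force: [-0.3, 0.9, 1.7]
gripper_width: 0.0002
t: 7.85
position: [0.5787, 0.0219, 0.1669]
tool_rot: [-1.828, -1.009, 0.279]
ft_force: [-0.2, 0.9, 0.6]
gripper_width: 0.0004
[[ 0.512  0.857 -0.06 ]
 [ 0.147 -0.019  0.989]
 [ 0.846 -0.515 -0.135]] [-0.01958524 -0.83844028  2.35024868 -0.0038491   0.60039741 -0.15415939] [0.57868998 0.02193026 0.16694688]
```

View pics/p1.png

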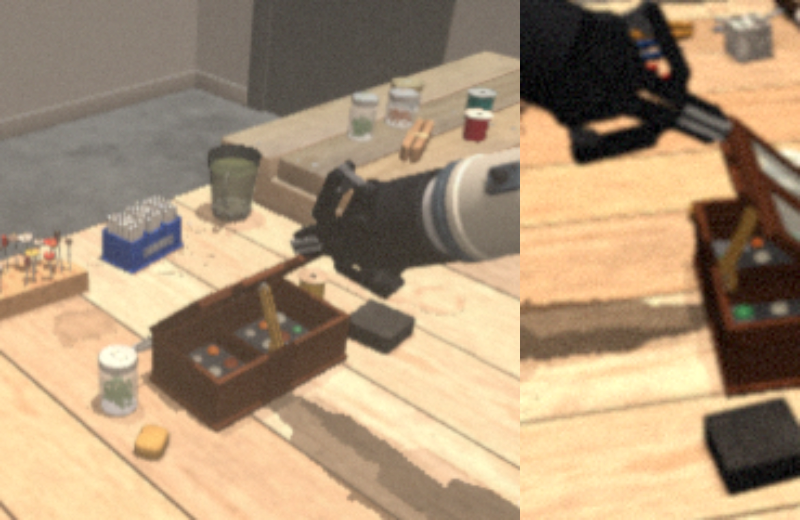

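The scene picture shows the tilted closed hand beside the lip. In the side view the tip is at about (725,130) px, just above the lip. It stopped short at q2 ≈ -0.84. I'll fit a planar arm model to see which tilts allow the retraction I need.

```bash
cat > k.py <<'E'
from h import *
Q=np.array([[.0918,1.2317,1.8198],[.9419,.1689,.9643],[-.8384,2.3502,.6004]])
RZ=np.array([[.6,.2303],[1.144,.3731],[.579,.1669]])
def fk(p,q):
    a,d,L2,L3,Lt=p;c=np.cumsum(q,axis=-1)
    return np.stack([a+L2*np.sin(c[...,0])+L3*np.sin(c[...,1])+Lt*np.sin(c[...,2]),d+L2*np.cos(c[...,0])+L3*np.cos(c[...,1])+Lt*np.cos(c[...,2])],-1)
fit=least_squares(lambda p:np.r_[(fk(p,Q)-RZ).ravel(),.02*(p[0])],[0,.15,.4,.4,.25])
E
python3 - <<'E'
from k import *
print(fit.x,fit.cost,np.round(fk(fit.x,Q)-RZ,4).tolist())
p=fit.x
g2,g3=np.meshgrid(np.linspace(-.85,2.1,900),np.linspace(.18,2.45,900))
for tilt in(61,55,50,45,40,35,30,25):
    T=np.pi-np.radians(tilt);q5=T-g2-g3
    P=fk(p,np.stack([g2,g3,q5],-1));ok=(q5>.07)&(q5<2.68)
    print(tilt,[(z,np.round(P[ok&(abs(P[...,1]-z)<.003)][:,0].min(),3)) for z in(.03,.045,.06,.08,.1,.13)])
E
```

```text
[-0.00999625  0.04367973  0.39729264  0.58929199  0.34841826] 2.4513803507058317e-05 [[-0.0028, 0.0048], [0.0004, -0.0025], [0.0024, -0.0024]]
61 [(0.03, np.float64(0.64)), (0.045, np.float64(0.633)), (0.06, np.float64(0.625)), (0.08, np.float64(0.613)), (0.1, np.float64(0.599)), (0.13, np.float64(0.585))]
55 [(0.03, np.float64(0.605)), (0.045, np.float64(0.596)), (0.06, np.float64(0.587)), (0.08, np.float64(0.572)), (0.1, np.float64(0.566)), (0.13, np.float64(0.566))]
50 [(0.03, np.float64(0.572)), (0.045, np.float64(0.561)), (0.06, np.float64(0.549)), (0.08, np.float64(0.548)), (0.1, np.float64(0.547)), (0.13, np.float64(0.546))]
45 [(0.03, np.float64(0.535)), (0.045, np.float64(0.527)), (0.06, np.float64(0.527)), (0.08, np.float64(0.527)), (0.1, np.float64(0.526)), (0.13, np.float64(0.523))]
40 [(0.03, np.float64(0.505)), (0.045, np.float64(0.505)), (0.06, np.float64(0.504)), (0.08, np.float64(0.503)), (0.1, np.float64(0.501)), (0.13, np.float64(0.497))]
35 [(0.03, np.float64(0.481)), (0.045, np.float64(0.48)), (0.06, np.float64(0.479)), (0.08, np.float64(0.477)), (0.1, np.float64(0.475)), (0.13, np.float64(0.47))]
30 [(0.03, np.float64(0.454)), (0.045, np.float64(0.453)), (0.06, np.float64(0.452)), (0.08, np.float64(0.45)), (0.1, np.float64(0.447)), (0.13, np.float64(0.441))]
25 [(0.03, np.float64(0.427)), (0.045, np.float64(0.425)), (0.06, np.float64(0.424)), (0.08, np.float64(0.421)), (0.1, np.float64(0.417)), (0.13, np.float64(0.411))]
```

At about 60° tilt the hand can't retract far enough, and the jaw linkage lies in the vertical plane. I'll undo the tilt by pushing inward, spin the jaw axis to y, then tilt again to about 45°.

```bash
python3 -m handwheel '[[[-0.02,-0.01,0.05],0,255],[[-0.04,-0.01,0.05],0,255],[[-0.06,0,0.02],0,255],[[-0.06,0,0],0,255],[[-0.06,0,0],0,255],[[-0.06,0,0],0,255],[[-0.06,0,0],0,255],[[-0.06,0,0],0,255]]'; python3 -c "
from bench import robot;print(robot.sense()['q'])"
```

```text
t: 9.0
position: [0.4912, 0.0419, 0.3614]
tool_rot: [-1.774, -0.791, 0.194]
ft_force: [-1.0, -0.0, 1.3]
gripper_width: -0.0002
[ 0.11889072 -0.85651083  1.90486884 -0.15502657  1.29567338 -0.01122192]
```

```bash
python3 -m handwheel '[[[-0.06,-0.005,-0.02],0,255],[[-0.06,-0.005,-0.02],0,255],[[-0.06,-0.005,-0.02],0,255],[[-0.06,-0.005,-0.02],0,255],[[-0.06,-0.005,-0.02],0,255],[[-0.06,-0.005,-0.02],0,255],[[-0.06,-0.005,-0.02],0,255],[[-0.06,-0.005,-0.02],0,255]]'; python3 -c "
from bench import robot;print(robot.sense()['q'])"
```

```text
t: 10.0
position: [0.2376, 0.1765, 0.3115]
tool_rot: [-1.856, -0.561, 0.123]
ft_force: [-0.6, -0.1, -1.3]
gripper_width: -0.0003
[ 1.22775682 -0.85650522  1.91908958 -0.69441442  1.99818704  0.86354115]
```

```bash
python3 -m handwheel '[[[0.06,-0.04,0],5,255],[[0.06,-0.04,0],5,255],[[0.06,-0.04,0],5,255],[[0.06,-0.04,-0.02],5,255],[[0.03,-0.02,-0.02],2,255],[[0,0,0],0,255]]'
cat > st.py <<'E'
from h import *
from scipy.spatial.transform import Rotation as R
s=robot.sense();A=R.from_euler("xyz",s["tool_rot"]).as_matrix()
print("q",np.round(s["q"],3),"pos",np.round(s["position"],4),"finger",np.round(A[:,1],3),"jaw",np.round(A[:,0],3),"tilt",np.degrees(np.arccos(-A[2,1])).round(1),"az",np.degrees(np.arctan2(A[1,1],A[0,1])).round(1))
E
python3 st.py
```

```text
t: 10.75
position: [0.4598, 0.0664, 0.2834]
tool_rot: [-1.873, -0.527, 0.447]
ft_force: [0.2, 0.7, -1.1]
gripper_width: -0.0006
q [ 0.193 -0.799  1.935 -0.17   1.429 -0.198] pos [0.4598 0.0664 0.2834] finger [ 0.561 -0.061 -0.825] jaw [0.779 0.374 0.503] tilt 34.4 az -6.2
```

```bash
python3 -m handwheel '[[[0,-0.055,0],0,255],[[-0.005,-0.06,0],0,255],[[-0.025,0.003,-0.005],0,255],[[-0.025,0.003,-0.005],0,255],[[-0.025,0.003,-0.005],0,255],[[-0.025,0.003,-0.005],0,255]]';python3 st.py
```

```text
t: 11.5
position: [0.4289, -0.037, 0.2858]
tool_rot: [-1.833, -0.465, 0.439]
ft_force: [0.7, -0.2, 0.2]
gripper_width: -0.0003
q [-0.208 -0.856  1.935  0.055  1.537 -0.572] pos [ 0.4289 -0.037   0.2858] finger [ 0.502 -0.05  -0.863] jaw [0.809 0.38  0.448] tilt 30.3 az -5.7
```

```bash
python3 -m handwheel '[[[-0.03,0,-0.01],0,255],[[-0.03,0,-0.01],0,255],[[-0.03,0,-0.01],0,255],[[-0.03,0,-0.01],0,255],[[-0.03,0,-0.01],0,255],[[-0.03,0,-0.01],0,255],[[-0.03,0,-0.01],0,255]]';python3 st.py
```

```text
t: 12.38
position: [0.3768, -0.0618, 0.2676]
tool_rot: [-1.745, -0.334, 0.402]
ft_force: [0.2, -1.4, -1.0]
gripper_width: -0.0003
q [-0.33  -0.856  1.926  0.088  1.705 -0.675] pos [ 0.3768 -0.0618  0.2676] finger [ 0.365 -0.033 -0.93 ] jaw [0.869 0.37  0.328] tilt 21.5 az -5.2
```

```bash
python3 -m handwheel '[[[-0.045,0.02,-0.01],0,255],[[-0.045,0.015,-0.01],0,255],[[-0.045,0.01,-0.01],0,255],[[-0.045,0.01,-0.01],0,255],[[-0.045,0.01,-0.01],0,255],[[-0.045,0.01,-0.01],0,255],[[-0.045,0.01,-0.01],0,255],[[-0.045,0.01,-0.01],0,255]]';python3 st.py
```

```text
t: 13.38
position: [0.278, 0.0305, 0.2916]
tool_rot: [-1.643, -0.103, 0.374]
ft_force: [-0.3, -0.3, 0.1]
gripper_width: -0.0
q [ 0.028 -0.856  1.841 -0.037  2.035 -0.361] pos [0.278  0.0305 0.2916] finger [ 0.121 -0.03  -0.992] jaw [0.926 0.363 0.102] tilt 7.2 az -13.9
```

```bash
python3 -m handwheel '[[[-0.05,0.01,-0.01],0,255],[[-0.05,0.01,-0.01],0,255],[[-0.05,0.01,-0.01],0,255]]';python3 st.py
```

```text
t: 13.75
position: [0.2152, 0.0958, 0.3058]
tool_rot: [-1.642, -0.015, 0.367]
ft_force: [0.3, -0.3, -0.9]
gripper_width: -0.0001
q [ 0.378 -0.855  1.809 -0.086  2.171 -0.038] pos [0.2152 0.0958 0.3058] finger [ 0.04  -0.061 -0.997] jaw [0.933 0.359 0.015] tilt 4.2 az -56.8
```

```bash
python3 -m handwheel '[[[0.06,-0.01,0],10,255],[[0.06,-0.01,0],10,255],[[0.06,-0.01,0],10,255],[[0.06,-0.01,0],10,255],[[0.06,-0.01,0],10,255],[[0.06,-0.01,0],10,255],[[0.06,-0.01,0],8,255],[[0.06,-0.01,0],0,255],[[0.06,-0.01,0],0,255],[[0.06,0,0.03],0,255]]';python3 st.py;python3 -m handwheel '[[[0.06,0,0.03],0,255],[[0.06,0,0.03],0,255],[[0.06,0,0.03],0,255],[[0.06,0,0.03],0,255],[[0.06,0,0.03],0,255],[[0.06,0,0.03],0,255],[[0.06,0,0.03],0,255],[[0.06,0,0.03],0,255]]';python3 st.py
```

```text
t: 15.0
position: [0.79, 0.0039, 0.3174]
tool_rot: [-1.641, -0.017, 1.551]
ft_force: [1.2, 0.3, 1.6]
gripper_width: -0.0001
q [-0.046  0.704  0.303  0.022  2.064 -1.586] pos [0.79   0.0039 0.3174] finger [ 0.07   0.016 -0.997] jaw [0.02  1.    0.017] tilt 4.1 az 12.6
t: 16.0
position: [0.9181, 0.0049, 0.3375]
tool_rot: [-1.973, -0.026, 1.554]
ft_force: [-0.5, 0.6, 0.0]
gripper_width: 0.0
q [-0.045  0.802  0.17   0.036  1.768 -1.579] pos [0.9181 0.0049 0.3375] finger [ 0.392  0.017 -0.92 ] jaw [0.017 1.    0.026] tilt 23.1 az 2.5
```

```bash
python3 -m handwheel '[[[0.06,0,0.03],0,255],[[0.06,0,0.03],0,255],[[0.06,0,0.03],0,255],[[0.06,0,0.03],0,255],[[0.06,0,0.03],0,255],[[0.06,0,0.03],0,255],[[0.06,0,0.03],0,255],[[0.06,0,0.03],0,255],[[0.06,0,0.03],0,255]]';python3 st.py
```

```text
t: 17.12
position: [1.0511, 0.0048, 0.3693]
tool_rot: [-2.36, -0.034, 1.56]
ft_force: [-0.6, 0.0, 0.0]
gripper_width: -0.0004
q [-0.043  0.854  0.17   0.049  1.329 -1.581] pos [1.0511 0.0048 0.3693] finger [ 0.71   0.017 -0.704] jaw [0.011 0.999 0.034] tilt 45.2 az 1.3
```

```bash
python3 -m handwheel '[[[-0.06,0.004,-0.01],-1,255],[[-0.06,0.004,-0.01],-1,255],[[-0.06,0.004,-0.01],0,255],[[-0.06,0.004,-0.01],0,255],[[-0.06,0.004,-0.01],0,255],[[-0.06,0.004,-0.01],0,255],[[-0.06,0.004,-0.01],0,255],[[-0.06,0,0],0,255],[[-0.06,0,0],0,255],[[-0.01,0,0],0,255]]';python3 st.py
```

```text
t: 18.38
position: [0.542, 0.031, 0.3143]
tool_rot: [-2.364, -0.035, 1.536]
ft_force: [0.4, -0.1, 0.4]
gripper_width: 0.0002
q [-0.01  -0.752  1.931  0.007  1.169 -1.531] pos [0.542  0.031  0.3143] finger [ 0.713 -0.    -0.701] jaw [0.035 0.999 0.035] tilt 45.5 az -0.0
```

```bash
python3 -m handwheel '[[[-0.03,0.002,-0.01],0,255],[[-0.01,0,-0.03],0,255],[[-0.01,0,-0.05],0,255],[[-0.01,0,-0.05],0,255],[[-0.01,0,-0.04],0,255],[[0,0,0],0,255]]';python3 st.py
python3 - <<'E'
from h import *
a=robot.grab_frame("scene");b=robot.grab_frame("side")
I=np.hstack([cv2.resize(a[110:270,300:460],(400,400)),cv2.resize(b[110:270,200:360],(400,400))])
cv2.imwrite("pics/p2.png",np.clip(I[:,:,::-1]*1.5,0,255).astype(np.uint8))
E
```

```text
t: 19.12
position: [0.5172, 0.039, 0.13]
tool_rot: [-2.32, -0.029, 1.53]
ft_force: [0.4, -0.2, 0.4]
gripper_width: 0.0001
q [ 0.025 -0.852  2.292 -0.028  0.952 -1.487] pos [0.5172 0.039  0.13  ] finger [ 0.681 -0.006 -0.732] jaw [0.04  0.999 0.029] tilt 43.0 az -0.5
```

View pics/p2.png

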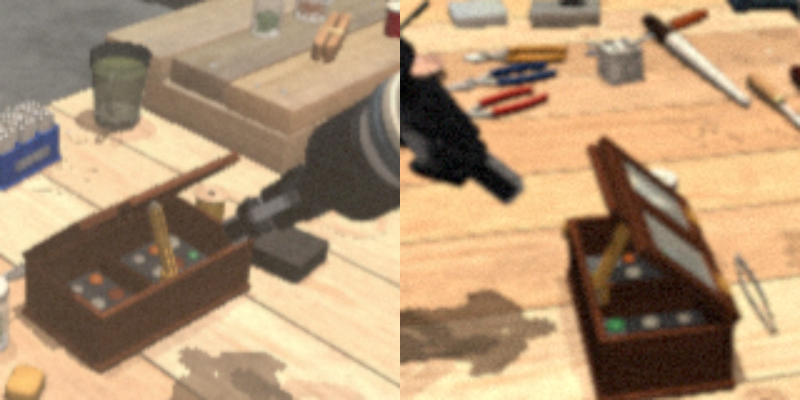

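The scene view shows the tilted closed fingertips in front of the case, with the lid still propped. In the side view the tip is at about (515,190) px in the montage, clear of the lip. I'll move in under the lid to the stay.

```bash
python3 -m handwheel '[[[0.02,-0.005,-0.02],0,255],[[0.02,0,-0.02],0,255],[[0.016,0,-0.008],0,255],[[0.005,0,-0.003],0,255],[[0,0,0],0,255]]';python3 st.py
python3 - <<'E'
from h import *
a=robot.grab_frame("scene");b=robot.grab_frame("side")
I=np.hstack([cv2.resize(a[140:250,330:440],(400,400),interpolation=2),cv2.resize(b[150:260,240:350],(400,400),interpolation=2)])
cv2.imwrite("pics/p3.png",np.clip(I[:,:,::-1]*1.6,0,255).astype(np.uint8))
p=robot.sense()["position"];
print((proj("scene",p)-[330,140])*400/110,(proj("side",p)-[240,150])*400/110+[400,0],robot.sense()["ft_force"])
E
```

```text
t: 19.85
position: [0.5806, 0.0341, 0.0867]
tool_rot: [-2.331, -0.03, 1.531]
ft_force: [-1.6, 0.1, 1.1]
gripper_width: -0.0001
q [ 0.006 -0.581  2.221 -0.014  0.741 -1.506] pos [0.5806 0.0341 0.0867] finger [ 0.689 -0.006 -0.724] jaw [0.04  0.999 0.03 ] tilt 43.6 az -0.5
[[143.31523652 240.7400581 ]] [[539.58653024 204.74908394]] [ 0.02425405 -0.15378339 -0.59498732]
```

View pics/p3.png

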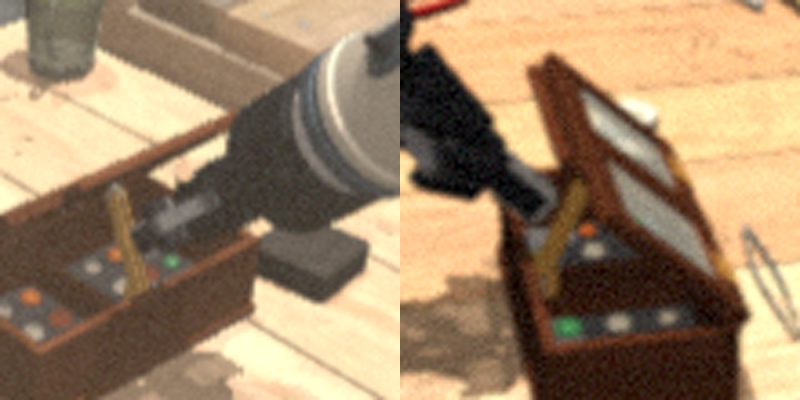

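The tip is right in front of the stay. The projected TCP matches at (143,240) in the scene half and (540,205) in the side half. Now I'll push.

```bash
python3 -m handwheel '[[[0.004,0,-0.004],0,255],[[0.004,0,-0.004],0,255],[[0.004,0,-0.002],0,255],[[0.003,0,-0.001],0,255],[[0,0,0],0,255]]';python3 -m handwheel '[[[0.003,0,-0.001],0,255],[[0.003,0,-0.001],0,255],[[0,0,0],0,255]]'
```

```text
t: 20.58
position: [0.5947, 0.0342, 0.0731]
tool_rot: [-2.328, -0.03, 1.531]
ft_force: [0.3, 0.5, -0.5]
gripper_width: 0.0
t: 20.95
position: [0.6007, 0.0342, 0.0714]
tool_rot: [-2.329, -0.03, 1.531]
ft_force: [-0.7, -0.4, -1.5]
gripper_width: -0.0003
```

```bash
python3 -m handwheel '[[[0.003,0,-0.001],0,255],[[0.003,0,-0.001],0,255],[[0,0,0],0,255]]'
python3 - <<'E'
from h import *
print(robot.sense()["position"])
f=[robot.sense()["ft_force"]]
a=robot.grab_frame("scene");f.append(robot.sense()["ft_force"]);b=robot.grab_frame("side");f.append(robot.sense()["ft_force"])
I=np.hstack([cv2.resize(a[140:250,330:440],(400,400),interpolation=2),cv2.resize(b[150:260,240:350],(400,400),interpolation=2)])
cv2.imwrite("pics/p4.png",np.clip(I[:,:,::-1]*1.6,0,255).astype(np.uint8));print(np.round(f,2))
E
```

```text
t: 21.32
position: [0.6068, 0.0343, 0.0694]
tool_rot: [-2.329, -0.03, 1.531]
ft_force: [-0.7, -0.4, -1.2]
gripper_width: 0.0002
[0.60678585 0.03425216 0.06943474]
[[-0.68 -0.44 -1.22]
 [-0.95 -0.29 -0.96]
 [-0.39 -1.55 -1.15]]
```

View pics/p4.png

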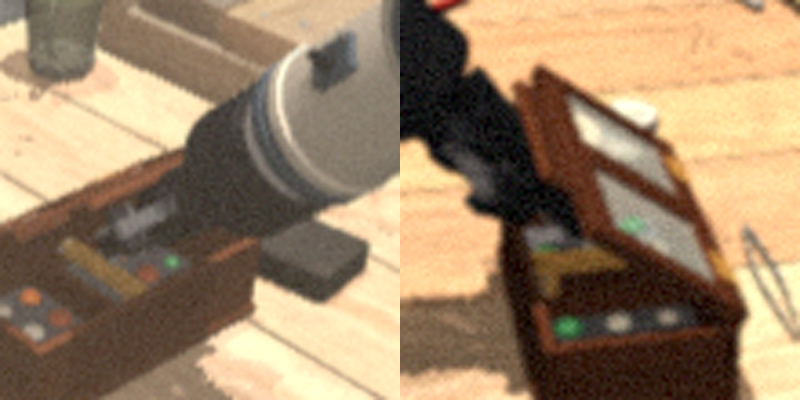

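The stay has collapsed and the lid rests on the fingers, still well open (about 1.2 N downward on the hand). I'll hold briefly, then back out with the lid sliding down on the fingers.

```bash
python3 -m handwheel '[[[0,0,0],0,255],[[0,0,0],0,255],[[-0.005,0,0.002],0,255],[[-0.005,0,0.002],0,255],[[-0.005,0,0.002],0,255],[[-0.005,0,0],0,255],[[-0.005,0,0],0,255],[[-0.005,0,0],0,255],[[0,0,0],0,255]]'; python3 -m handwheel '[[[-0.005,0,0],0,255],[[-0.005,0,0],0,255],[[-0.004,0,0],0,255],[[0,0,0],0,255]]';python3 st.py
```

```text
t: 22.55
position: [0.5764, 0.0343, 0.0756]
tool_rot: [-2.329, -0.03, 1.531]
ft_force: [-3.5, 0.6, 0.9]
gripper_width: -0.0
t: 23.05
position: [0.5625, 0.0342, 0.0757]
tool_rot: [-2.329, -0.03, 1.531]
ft_force: [-2.7, 0.9, -1.5]
gripper_width: -0.0
q [ 0.006 -0.641  2.277 -0.015  0.747 -1.506] pos [0.5625 0.0342 0.0757] finger [ 0.688 -0.006 -0.726] jaw [0.04  0.999 0.03 ] tilt 43.5 az -0.5
```

```bash
python3 -m handwheel '[[[-0.004,0,0],0,255],[[-0.003,0,0],0,255],[[0,0,0],0,255]]';python3 - <<'E'
from h import *
a=robot.grab_frame("scene");b=robot.grab_frame("side")
I=np.hstack([cv2.resize(a[150:250,340:440],(400,400),interpolation=2),cv2.resize(b[160:260,240:340],(400,400),interpolation=2)])
cv2.imwrite("pics/p5.png",np.clip(I[:,:,::-1]*2,0,255).astype(np.uint8))
E
```

```text
t: 23.42
position: [0.5556, 0.0342, 0.0758]
tool_rot: [-2.329, -0.03, 1.531]
ft_force: [-1.8, -0.0, -0.7]
gripper_width: 0.0004
```

View pics/p5.png

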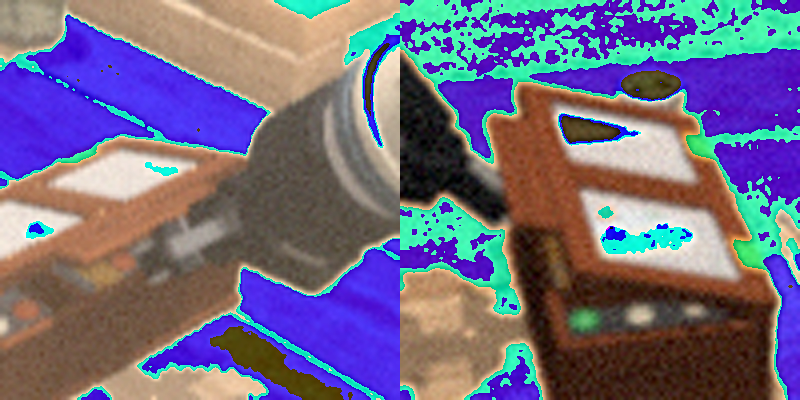

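The overflow colours are only image scaling. The lid sits at about 0.3 rad on the fingers and the tip is just ahead of the front wall. I'll descend.

```bash
python3 -m handwheel '[[[-0.001,0,-0.004],0,255],[[0,0,-0.004],0,255],[[0,0,-0.004],0,255],[[0,0,-0.003],0,255]]'; python3 -m handwheel '[[[0,0,-0.004],0,255],[[0,0,-0.003],0,255]]'
```

```text
t: 24.02
position: [0.5545, 0.0343, 0.0599]
tool_rot: [-2.328, -0.03, 1.531]
ft_force: [-2.3, -0.3, 0.0]
gripper_width: 0.0003
t: 24.28
position: [0.5545, 0.0342, 0.0531]
tool_rot: [-2.328, -0.03, 1.531]
ft_force: [-4.6, 0.1, -0.5]
gripper_width: 0.0001
```

```bash
python3 -m handwheel '[[[-0.001,0,-0.002],0,255],[[-0.001,0,-0.002],0,255],[[0,0,-0.002],0,255]]'; python3 -m handwheel '[[[0,0,-0.002],0,255],[[0,0,-0.002],0,255]]'
```

```text
t: 24.65
position: [0.5529, 0.0342, 0.0479]
tool_rot: [-2.33, -0.03, 1.531]
ft_force: [-0.8, 0.4, -0.4]
gripper_width: -0.0001
t: 24.9
position: [0.5526, 0.0342, 0.0434]
tool_rot: [-2.329, -0.03, 1.531]
ft_force: [-3.0, 1.0, -0.5]
gripper_width: 0.0001
```

```bash
python3 -m handwheel '[[[0,0,-0.0015],0,255],[[0,0,-0.0015],0,255],[[0,0,-0.0015],0,255],[[0,0,-0.0015],0,255]]'; python3 -m handwheel '[[[0,0,-0.0015],0,255],[[0,0,-0.0015],0,255],[[0,0,-0.0015],0,255],[[0,0,-0.0015],0,255]]';python3 -m handwheel '[[[0,0,-0.0015],0,255],[[0,0,-0.0015],0,255],[[0,0,-0.002],0,255],[[0,0,-0.002],0,255],[[0,0,0],0,255]]'
```

```text
t: 25.4
position: [0.5525, 0.0342, 0.0372]
tool_rot: [-2.328, -0.03, 1.531]
ft_force: [-4.8, 0.1, -1.3]
gripper_width: -0.0002
t: 25.9
position: [0.5535, 0.0342, 0.0329]
tool_rot: [-2.332, -0.03, 1.531]
ft_force: [0.5, -0.4, 0.8]
gripper_width: 0.0007
t: 26.52
position: [0.5526, 0.0342, 0.0243]
tool_rot: [-2.329, -0.03, 1.531]
ft_force: [-0.3, -0.1, -0.7]
gripper_width: 0.0001
```

```bash
python3 -m handwheel '[[[-0.008,0,0],0,255],[[-0.008,0,0],0,255],[[-0.01,0,0],0,255],[[-0.01,0,0],0,255],[[-0.01,0,0],0,255],[[-0.01,0,0],0,255],[[0,0,0],0,255]]'; python3 st.py
python3 - <<'E'
from h import *
a=robot.grab_frame("scene");b=robot.grab_frame("side")
I=np.hstack([cv2.resize(a[150:290,280:440],(440,385),interpolation=2),cv2.resize(b[170:310,230:360],(357,385),interpolation=2)])
cv2.imwrite("pics/p6.png",np.clip(I[:,:,::-1]*1.5,0,255).astype(np.uint8))
E
```

```text
t: 27.4
position: [0.5074, 0.0358, 0.0298]
tool_rot: [-2.32, -0.029, 1.53]
ft_force: [-0.4, 0.9, 0.6]
gripper_width: -0.0002
q [ 0.015 -0.836  2.463 -0.024  0.766 -1.493] pos [0.5074 0.0358 0.0298] finger [ 0.682 -0.007 -0.732] jaw [0.041 0.999 0.029] tilt 43.0 az -0.6
```

View pics/p6.png

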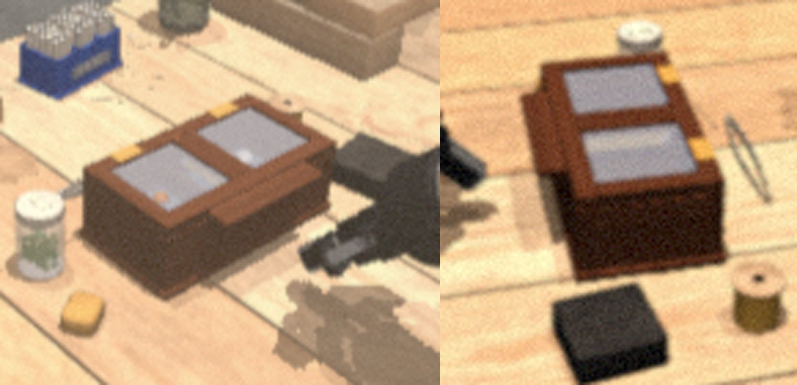

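The lid is flush on the case and the hand is clear in front. I'll lift slightly off the joint limit and hand in.

```bash
python3 -m handwheel '[[[-0.003,0,0.02],0,255],[[-0.003,0,0.02],0,255],[[-0.003,0,0.02],0,255],[[0,0,0],0,255],[[0,0,0],0,255]]'; python3 -c "
from bench import robot;print(robot.sense()['q']);print(robot.job_done())"
```

```text
t: 28.12
position: [0.5108, 0.0375, 0.0856]
tool_rot: [-2.31, -0.027, 1.528]
ft_force: [0.5, 0.4, -0.2]
gripper_width: 0.0003
[ 0.02274526 -0.8546219   2.36767397 -0.03084315  0.8896843  -1.48466422]
the job is handed in; nothing more can be done
None
```

The lid is shut and the job is handed in, at about 28 s of the 48 s allowed. `job_done` gives no verdict, so I can't say whether it passed.

**How it went:**
- **Tilting the hand:** the moves only shift and turn the tool about vertical. I got about 43–45° of forward tilt by driving the arm against its reach limit, where the tilt it takes on persists. The first tilt had the jaw the wrong way round for the space under the lid, so I undid it and tilted again with the jaw turned 90°.
- **Closing the lid:** I pushed the stay over with the closed fingertips and caught the lid on them. I then backed out over the rim and lowered the lid under its lip until contact ended, and withdrew.

**Last checks:**
- **Pictures:** taken just after I withdrew, they show the lid flush on the case, the hand clear in front, and the jar, wax, block, spool and tweezers looking undisturbed. I did not measure their positions again.
- **Forces:** about 5 N at most in the readings while lowering, and only sensor noise at the end.

**What I could not confirm:**
- **Lid and stay angles:** I judged them from the pictures and geometry only. The folded stay is hidden under the shut lid.
- **Joint 3:** it read 2.463 against its 2.46 limit for a moment during the withdrawal, and 0.169 against 0.17 (its lower limit) while I was tilting. I moved off both times.

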